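# Clamp the two halves of a serving board

### The arm

A 6-joint arm with a two-finger parallel gripper is mounted at the origin on the work surface. World frame = base frame: x ahead of the robot, y to its left, z up, the work surface at z = 0. Lengths are in mm, angles in rad, forces in N, time in s.
With the tool pointing down it reaches from about 350 to 875 mm from the base axis. Payload 4.2 kg.
Tool frame: the origin (TCP) lies at the very end of the fingers, on their centre line; the grasp point (between the pads) lies 19 mm behind it; z points along the fingers, y is the line along which they close (so a half turn about z gives the same grasp; the last joint's range is limited). The gripper opens to 85 mm and grips with 20 to 120 N. Pads are 22 mm wide; open, the fingers measure 114 mm over their backs; the gripper's body (76 mm by 85 mm) begins 54 mm behind the grasp point. The pads swing forward as they close: fully open they stand 13 mm farther back than shut.
Start: joints at [1.375, 0.385, 0.008, 0, -1.194, -0.259], TCP at [274.518, 561.462, 231.312] pointing down, gripper open.
Joint ranges: [-3.14, 3.14], [-1.21, 2.06], [-1.07, 1.41], [-3.16, 2.05], [-2.99, -0.16], [-3.1, 3.1]. Speed limits (rad/s): [2.79, 2.79, 3.14, 3.14, 3.14, 3.14].

### API

Orientations are given as a unit quaternion [x, y, z, w].
In Python, from bench import arm, optics gives the robot as it stands. The module is installed in compiled form; this text tells all that it offers.
- The arm moves only by the tool step_arm, never from a script. Its argument "motion" is a list of rows, each an object with "dr": the turn, a rotation vector about the tool's x, y, z in units of 8 degrees (1.0 is 8 degrees), a list of three; "slide": the shift along the tool's x, y, z in mm, a list of three; "jaw": the finger opening in mm, from 0 to 85.4. A call has exactly 8 rows; each row is the pose to reach, as a shift and turn from the pose commanded when the call began, along the tool's axes at that moment; what a row does not reach only later rows make up. A row lasts 1/8 s, in which the tool goes at most 62.5 mm and 10.7 degrees, less where a joint would pass 70% of its speed; a pose out of reach is approached as far as the arm can. A call with a gripper value outside its range is refused whole. The fingers move at their own pace and stop on an object; the grip force is fixed at half the most. Time passes only in rows, so rows that repeat a pose let the fingers close, or fill a call up. It gives the time, the measured TCP pose, the force, the opening and the grip force at its end, in the units of the state.
- arm.read_state(): the state, without advancing time (a new reading comes with each control period).
- optics.get_image(name): name is "scene" or "top" or "wrist"; returns the picture (420x560x3 uint8, blue, green, red); there is no depth.
- optics.camera_info(name): a dict with "camera_matrix" (3x3 intrinsics, pixels), "view" (4x4, takes a point from world to camera coordinates); the wrist camera has in their place "T_tool_cam" (4x4, takes a point from camera to tool coordinates, whose origin is the TCP and whose axes are the flange's). Camera axes: x right, y up, looking along -z (the intrinsics and any distortion apply to the point x, -y, -z); pixel columns grow to the right and rows downward; lengths in mm; the calibration is good to about 2 mm. The wrist camera is an equidistant fisheye: a pixel r from the principal point sees the ray r / f radians off the axis. A picture is of the moment at which its call begins: read the wrist's pose just before it. camera_info takes no time and is no camera call.
- arm.job_done(): hands the job in; it is judged then, once.
The state is a dict: "clock": time; "joints": joint angles; "joint_vel": joint speeds; "joint_efforts": joint torques, N m; "position": TCP position; "ee_rot": TCP orientation; "contact_force": force on the tool from outside, world axes, zero at the start; "wrist_torque": the same for the moment, N m; "gripper_width": finger opening in mm; "grasp_force": force on a finger pad.
Only numpy, scipy, OpenCV 4.12 (cv2) and the standard library are available. Lean on these libraries where they do the work, as an engineer would, in place of code of your own. Each camera call takes 0.05 s, during which the arm holds its last target. There are 200 camera calls.

### The job

The two halves of a small serving board lie loose in the clamping jig on the stall counter. Slide the clamp's free jaw along its bar, without first screwing it forward, until its pad has pushed the halves together against the dark wooden batten and the jaw tilts and binds; then turn the cross handle until the clamp is firmly tight. Let go, and leave the bottle, the cup and the bowl where they stand.

Things in the scene. Friction and masses are not known exactly. Their poses are not given: they have to be found in the camera images.
- clamp: Fixed jig with an F-clamp lying on its side. Origin on the counter under the screw's axis (x = 0, 52 mm up). +y runs along the bar from the fixed jaw to the handle end, +x from the bar to the screw axis, z up; all y and x below are in this frame. The boards lie on a wooden slab 40 mm high, x -123 to 85 mm, y -175 to 15 mm.
- jaw (a joint): How far (m) the free jaw has slid along the bar to -y, towards the boards; 0 = farthest, limit 0.125. It slides with about 3 N when pushed on its head, straight over the bar. Pushed or loaded out on its arm (more than some 50 mm from the bar's centre line) it cocks and jams on the bar; the same binding holds it against the work.
- cock (a joint): Tilt (rad) of the free jaw about the vertical at the bar's centre line; 0 = square and free, lightly sprung to 0. When the work pushes back on the pad the jaw tilts: from about 0.04 it binds on the bar, about 0.05 after a firm push of the jaw, growing with the load to some 0.08 to 0.13 when screwed tight.
- jaw_back (a point): Centre of the back face (+y side) of the jaw's head over the bar, 74 mm up: push here to -y. Face 50 mm wide, 28 mm high (60 to 88 mm up); head 48 mm long along y. The jaw's arm, 24 mm thick, 40 to 64 mm up, runs 100 mm to +x, to the screw.
- pad_face (a point): Centre of the face of the round steel pad (32 mm diameter) on the screw, looking to -y of the clamp; it presses on the middle of the near board's edge.
- handle (a joint): Turn (rad) of the handle, 0 to 12.5. Growing = tightening: clockwise seen from the handle end, so the upper spokes go to -x, towards the bar. The pad advances 8 mm a turn. At 0 and each quarter turn a spoke points up. Turns at 0.12 N m (3 to 6 N on a spoke) and stays where left; stiffens as the pad loads: tight, after 0.6 to 1.3 turns, when a spoke resists some 14 N or springs back.
- hub (a point): Centre of the cross handle, 52 mm up, about 115 mm to +y of pad_face; it moves with jaw and screw. Four steel spokes 10 mm thick, square to the screw axis and to one another, reach 42 mm from the axis; hub 28 mm in diameter, 24 mm long. Free room above and beside for a finger to push a spoke.
- board_a_mid (a point): Centre of the board half next to the batten: hardwood, 150 mm along the clamp's x, 65 mm along its y, 24 mm thick, 0.17 kg, lying loose on the slab. Centre 52 mm above the counter.
- board_b_mid (a point): Centre of the other half, of the same size, next to the pad.
- board_a: The same board half; origin at the centre of its underside, axes as the clamp's when it lies straight.
- board_b: The other board half, likewise.
- spindle: The screw's spindle with the pad, in the free jaw.
- bottle: Bystander: closed green glass bottle, 68 mm wide, 210 mm tall, standing beside the fixed jaw; origin under its centre.
- cup: Bystander: clear cup, 68 mm wide, 85 mm tall, beyond the boards, on the side away from the bar; origin under its centre.
- bowl: Bystander: white bowl, 110 mm wide, 50 mm tall, on the bar's side of the jig, towards the robot; origin under its centre.
- bar_top (a point): Middle of the top of the clamp's steel bar, 57 mm up, at x = -100, y = 12 mm. The bar is 30 mm wide, 10 mm thick, 385 mm long, held at the slab and on a small wooden foot at its +y end.
- batten (a point): Middle of the face (looking to +y, at y = -150 mm) of the dark wooden batten on the fixed jaw, 150 mm long, its top 70 mm up.
Mind the look-alikes: they are no part of the job. What is shaped like the board_a but blue or red is not meant.

How it is judged (in metres and radians):
On the way:
1. The free jaw is slid up with the screw still backed out (handle below 1.2 rad): the pad bears on the near half, both halves are closed up against the batten, and the jaw is tilted on the bar (contact force between spindle and board_b above 2 N and y of board_b_mid in the frame of clamp below -0.049 m and value of joint cock above 0.02 rad and value of joint handle below 1.2 rad), for 0.2 s.
At the end, for the whole second after the job is handed in: Both board halves lie flat and straight (within 3 degrees) on the slab, closed up against the batten with no gap over about 3 mm in all, the jaw tilted and bound, and the clamp squeezes them with more than 40 N by itself (contact force between spindle and board_b above 40 N and contact force between board_b and board_a above 40 N and contact force between board_a and clamp above 40 N and y of board_b_mid in the frame of clamp below -0.0495 m and value of joint cock above 0.02 rad and angle between the x axis of each of board_a, board_b and the x axis of clamp, either way round below 0.05 rad and z of each of board_a_mid, board_b_mid in the frame of clamp below 0.056 m and linear speed of each of board_a, board_b below 0.01 m/s); the robot touches nothing.
It fails at once if the bottle, cup or bowl is moved by more than 20 mm (distance of any of bottle, cup, bowl from where it was at the start of the episode above 0.02 m).
It also fails if it takes over 67 s, if anything falls off the work surface, if the arm or the gripper's body presses on something with over 40 N, if the wrist force passes 120 N, or if a joint passes its speed limit or range.

## Working session

There is one attempt and no reset: what is moved stays moved. The work goes in short steps, Python scripts to look and compute and a tool call to move; the robot and the scene stay as the last step left them, time stands still between calls to the robot, and variables do not carry over. Pictures are saved under pics/ and viewed, at most 10 in all, crops included, and the job is handed in when it is done.

Besides the shell and the picture viewer there is one more tool, called after "Call:" as a command line: name --argument value ..., lists and objects as JSON in quotes. step_arm: Moves the arm, as the interface text tells. Its arguments: {"type":"object","properties":{"motion":{"type":"array","items":{"type":"object","properties":{"dr":{"type":"array","items":{"type":"number"}},"slide":{"type":"array","items":{"type":"number"}},"jaw":{"type":"number"}}}}},"required":["motion"]}

```bash
mkdir -p pics; python3 - <<'E'
from bench import arm, optics
import cv2,numpy as np
np.set_printoptions(suppress=True,precision=4)
s=arm.read_state(); print(s)
for n in("scene","top"):
    cv2.imwrite(f"pics/{n}0.png",optics.get_image(n))
for n in("scene","top","wrist"): print(n,optics.camera_info(n))
E
```

```text
{'clock': 0.0, 'joints': array([ 1.3746,  0.3855,  0.0066, -0.0005, -1.194 , -0.2586]), 'joint_vel': array([ 0.0002,  0.0003,  0.0011, -0.0012, -0.0012,  0.0009]), 'joint_efforts': array([  0.0004, -39.2287,  18.8401,   4.1862,  -0.0047,   0.    ]), 'position': array([274.2751, 560.9565, 230.2288]), 'ee_rot': array([ 0.9742, -0.2255, -0.0002,  0.001 ]), 'contact_force': array([ 0.1554, -0.8734, -0.0394]), 'wrist_torque': array([-0.033 ,  0.0433,  0.0193]), 'grasp_force': 0.0, 'gripper_width': 85.39278090933355}
scene {'camera_matrix': array([[403.7687,   0.    , 275.9259],
       [  0.    , 403.7687, 215.4646],
       [  0.    ,   0.    ,   1.    ]]), 'view': array([[   -0.7899,     0.6132,    -0.0093,   459.2601],
       [   -0.527 ,    -0.6709,     0.5217,   190.0262],
       [    0.3136,     0.417 ,     0.8531, -1356.3148],
       [    0.    ,     0.    ,     0.    ,     1.    ]])}
top {'camera_matrix': array([[527.31  ,   0.    , 283.7344],
       [  0.    , 527.31  , 202.1045],
       [  0.    ,   0.    ,   1.    ]]), 'view': array([[    0.0048,    -1.    ,     0.0005,   -75.4063],
       [    0.9936,     0.0048,     0.1128,  -511.0511],
       [   -0.1128,    -0.0001,     0.9936, -1425.869 ],
       [    0.    ,     0.    ,     0.    ,     1.    ]])}
wrist {'camera_matrix': array([[325.1923,   0.    , 281.1961],
       [  0.    , 325.1923, 205.5408],
       [  0.    ,   0.    ,   1.    ]]), 'T_tool_cam': array([[  -0.    ,    0.9451,    0.3268,   84.1259],
       [   1.    ,   -0.0001,    0.0004,    0.9475],
       [   0.0005,    0.3268,   -0.9451, -143.0509],
       [   0.    ,    0.    ,    0.    ,    1.    ]])}
```

View pics/scene0.png

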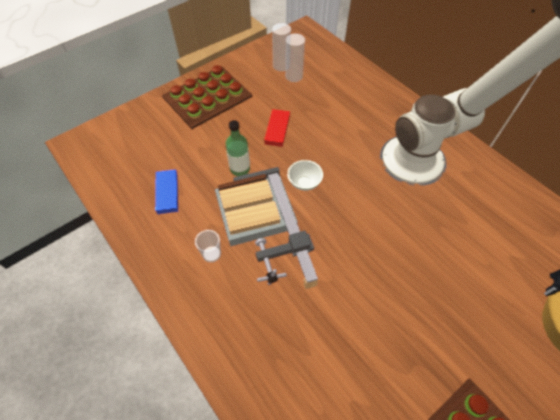

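View pics/top0.png

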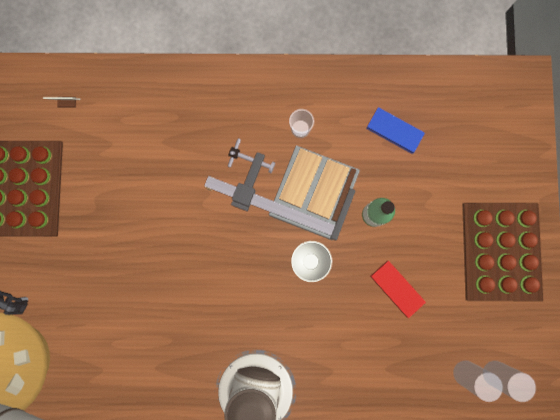

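The boards are the light wooden pair in the jig, around (315,185) in the top view. The blue (395,130) and red (398,289) blocks are look-alikes lying outside the jig. The clamp's jaw head is at (243,196), the hub at (234,153), the bowl at (312,261), the cup at (301,122) and the bottle at (378,212). I'll confirm these in an enlarged crop.

```bash
python3 - <<'E'
import cv2
im=cv2.imread("pics/top0.png")[120:250,195:365]
cv2.imwrite("pics/crop0.png",cv2.resize(im,None,fx=4.6,fy=4.6,interpolation=cv2.INTER_CUBIC))
E
```

```text
(no output)
```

View pics/crop0.png

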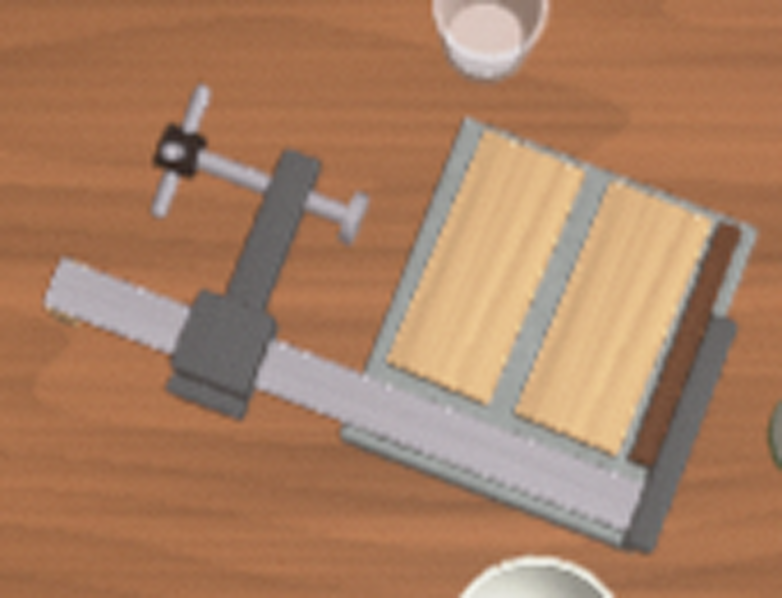

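The crop shows two light wooden halves on the slab, with the dark batten at the right (690,340) and the free jaw head at about (225,340). The pad is at (355,217) and the hub at (180,152). I'll fit the clamp pose.

```bash
cat >h.py <<'E'
import numpy as np, cv2
from scipy.optimize import least_squares
from scipy.spatial.transform import Rotation as R
from bench import arm, optics
np.set_printoptions(suppress=True,precision=3)
def ray(n,uv):
    i=optics.camera_info(n);K=i["camera_matrix"];V=i["view"]
    d=np.array([(uv[0]-K[0,2])/K[0,0],-(uv[1]-K[1,2])/K[1,1],-1.])
    Rm=V[:3,:3];return -Rm.T@V[:3,3],Rm.T@d
def atz(n,uv,z):
    o,d=ray(n,uv);return o+d*(z-o[2])/d[2]
def c2t(p): return np.array(p)/4.6+np.array([195,120])-.4
E
python3 - <<'E'
from h import *
P=[((468,120),(85,15,40)),((755,228),(85,-175,40)),((343,432),(-123,15,40)),((625,545),(-123,-175,40))]
L=[((65,258),-85,57),((370,378),-85,57),((643,470),-85,57),((45,308),-115,57)]
W=[(atz("top",c2t(u),c[2])[:2],c) for u,c in P]
WL=[(atz("top",c2t(u),z)[:2],x) for u,x,z in L]
def inv(p,w):
    c,s=np.cos(p[2]),np.sin(p[2]);d=w-p[:2];return np.array([c*d[0]+s*d[1],-s*d[0]+c*d[1]])
def f(p): return np.concatenate([inv(p,w)-c[:2] for w,c in W]+[[inv(p,w)[0]-x] for w,x in WL])
r=least_squares(f,[500,50,-.3]);print(r.x,r.fun)
np.save("pose.npy",r.x)
for n,u,z in [("hub",(180,152),52),("hubtopface",(176,150),60),("spoke+",(203,90),52),("spoke-",(160,213),52),("pad",(355,217),52),("padtop",(362,197),62),("headTL",(205,290),88),("headTR",(278,320),88),("headBL",(172,350),88),("headBR",(243,388),88),("barend",(65,258),57),("bB tl",(485,132),64),("bB tr",(583,175),64),("bB bl",(387,362),64),("bB br",(492,403),64),("bA tl",(613,180),64),("bA br",(615,455),64),("battenTop",(720,225),70),("armend",(290,150),64)]:
    w=atz("top",c2t(u),z); print(n,w[:2],inv(r.x,w[:2]))
E
```

```text
[587.112 -87.248  -0.364] [-2.621 -4.932 -2.258  0.98   2.402 -3.172 -0.059  7.125  0.183 -1.455
  5.563 -1.754]
hub [644.719  64.913] [ -0.265 162.701]
hubtopface [644.241  66.529] [ -1.286 164.041]
spoke+ [682.518  51.738] [ 39.748 163.827]
spoke- [607.754  76.237] [-38.841 160.14 ]
pad [605.905 -39.765] [ 0.68  51.062]
padtop [616.096 -44.049] [11.728 50.682]
headTL [556.173  45.726] [-76.201 113.281]
headTR [538.888   3.367] [-77.294  67.544]
headBL [521.152  64.234] [-115.514  118.126]
headBR [499.33   23.061] [-121.27    71.885]
barend [579.57  131.454] [-84.817 201.726]
bB tl [ 655.136 -116.642] [74.03  -3.284]
bB tr [ 629.547 -174.583] [ 70.717 -66.538]
bB bl [517.689 -59.42 ] [-74.781   1.323]
bB br [ 493.845 -120.942] [-75.191 -64.657]
bA tl [ 626.632 -192.297] [ 74.291 -84.131]
bA br [ 463.704 -192.704] [ -77.844 -142.446]
battenTop [ 598.913 -254.477] [  70.493 -152.103]
armend [643.731  -1.3  ] [ 22.356 100.463]
```

```bash
cat >>h.py <<'E'
def pose(): return np.load("pose.npy")
def c2w(c):
    p=pose();k,s=np.cos(p[2]),np.sin(p[2]);return np.array([p[0]+k*c[0]-s*c[1],p[1]+s*c[0]+k*c[1],c[2]])
def w2c(w):
    p=pose();k,s=np.cos(p[2]),np.sin(p[2]);d=np.array(w)-[p[0],p[1],0];return np.array([k*d[0]+s*d[1],-s*d[0]+k*d[1],d[2]])
def st():
    s=arm.read_state();Rt=R.from_quat(s["ee_rot"]);p=pose()
    Rc=R.from_euler("z",p[2]);F=Rc.inv().apply(s["contact_force"])
    G=Rc*R.from_euler("x",np.pi)
    print("t",s["clock"],"clamp",w2c(s["position"]),"F",F,"w",s["gripper_width"],"dr",np.degrees((Rt.inv()*G).as_rotvec())/8)
    return s,Rt
def go(c):
    s,Rt=st();print("slide",Rt.inv().apply(c2w(c)-s["position"]),"world",c2w(c))
E
python3 -c "
from h import *
go((-100,165,150))"
```

```text
t 0.1 clamp [-522.837  494.657  230.325] F [-0.298 -0.055  0.261] w 85.25261604326877 dr [ 0.014 -0.    -0.655]
slide [451.171 289.498  80.954] world [552.32  102.527 150.   ]
```

Call:
step_arm --motion '[{"slide": [56,36,10],"dr": [0,0,-0.1],"jaw": 0},{"slide": [112,72,20],"dr": [0,0,-0.2],"jaw": 0},{"slide": [168,108,30],"dr": [0,0,-0.3],"jaw": 0},{"slide": [224,144,40],"dr": [0,0,-0.4],"jaw": 0},{"slide": [280,180,50],"dr": [0,0,-0.5],"jaw": 0},{"slide": [336,216,60],"dr": [0,0,-0.65],"jaw": 0},{"slide": [392,252,70],"dr": [0,0,-0.65],"jaw": 0},{"slide": [451,289,80],"dr": [0,0,-0.65],"jaw": 0}]'

```text
clock: 1.1
position: [531.7, 137.0, 156.9]
ee_rot: [0.984, -0.181, -0.0, 0.0]
contact_force: [1.2, 1.2, -0.8]
gripper_width: -0.1
grasp_force: 0.0
```

```bash
python3 - <<'E'
from h import *
go((-100,165,150))
s=arm.read_state();im=optics.get_image("wrist")
np.savez("w1.npz",p=s["position"],q=s["ee_rot"])
cv2.imwrite("pics/w1.png",cv2.resize(im,(800,600),interpolation=cv2.INTER_CUBIC))
E
```

```text
t 1.1 clamp [-131.488  189.859  156.851] F [ 0.672  1.544 -0.844] w -0.12827140007825874 dr [ 0.001  0.001 -0.001]
slide [31.493 24.853  6.849] world [552.32  102.527 150.   ]
```

View pics/w1.png

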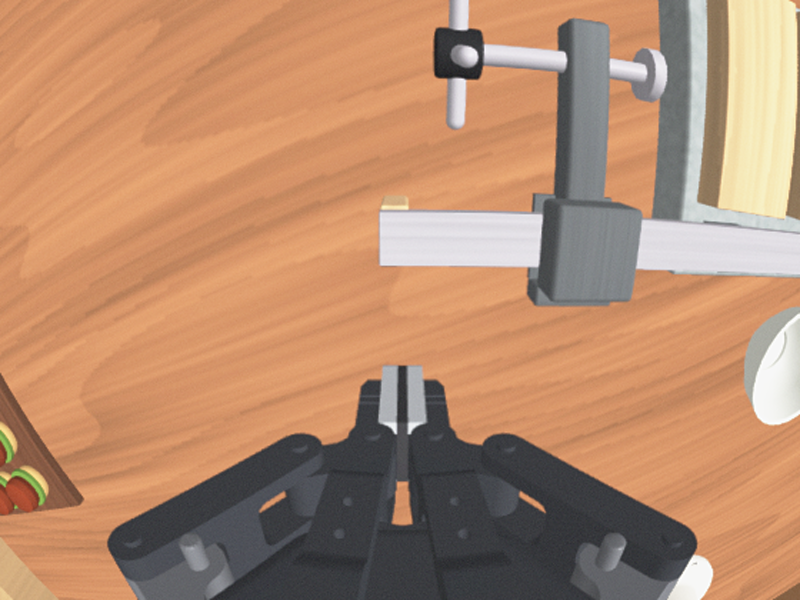

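The wrist view shows the head's top at (540–641, 200–300), the bar's end at (380,238), the hub at (459,54) with its upright spoke's tip at (465,56), and the pad at (650,75). The closed fingertips are at (403,370).

```bash
cat >>h.py <<'E'
def wray(uv,p,q,sc=1):
    i=optics.camera_info("wrist");K=i["camera_matrix"];T=i["T_tool_cam"]
    v=(np.array(uv,float)-[K[0,2],K[1,2]]);r=np.linalg.norm(v);th=r/K[0,0]
    d=np.array([np.sin(th)*v[0]/r,-np.sin(th)*v[1]/r,-np.cos(th)])
    Rt=R.from_quat(q).as_matrix();return p+Rt@T[:3,3],Rt@T[:3,:3]@d
def watz(uv,z,p,q):
    o,d=wray(uv,p,q);return o+d*(z-o[2])/d[2]
E
python3 - <<'E'
from h import *
a=np.load("w1.npz")
for n,u,z in [("headTL",(555,200),88),("headTR",(641,208),88),("headBR",(632,300),88),("headBL",(540,303),88),("barTL",(380,211),57),("barBL",(380,266),57),("bar mid T",(540,213),57),("bar R T",(798,232),57),("bar mid B",(540,267),57),("spoketip",(465,56),94),("spoke-",(456,127),52),("pad",(661,75),52),("slabTL",(658,218),40),("slab y15",(662,20),40),("bBbl",(720,207),40),("bB bl",(722,207),64),("fing",(403,366),150)]:
    uv=(np.array(u)+.5)*.7-.5
    w=watz(uv,z,a["p"],a["q"]);print(n,w,w2c(w))
E
```

```text
headTL [559.659  47.908  88.   ] [-73.719 116.56   88.   ]
headTR [541.434   4.084  88.   ] [-75.169  69.12   88.   ]
headBR [494.999  19.825  88.   ] [-124.167   67.321   88.   ]
headBL [512.37  69.43  88.  ] [-125.57  119.86   88.  ]
barTL [578.744 130.532  57.   ] [-85.261 200.571  57.   ]
barBL [550.671 141.601  57.   ] [-115.435  200.934   57.   ]
bar mid T [548.204  49.704  57.   ] [-85.064 114.166  57.   ]
bar R T [ 475.301 -141.167   57.   ] [-85.331 -90.154  57.   ]
bar mid B [518.868  58.354  57.   ] [-115.558  111.819   57.   ]
spoketip [635.674  67.235  94.   ] [ -9.545 161.654  94.   ]
spoke- [606.333  77.322  52.   ] [-40.555 160.648  52.   ]
pad [601.551 -50.403  52.   ] [ 0.393 39.571 52.   ]
slabTL [515.912 -29.718  40.   ] [-87.004  28.452  40.   ]
slab y15 [634.419 -72.233  40.   ] [38.875 30.855 40.   ]
bBbl [507.891 -80.94   40.   ] [-76.287 -22.274  40.   ]
bB bl [516.85  -65.261  64.   ] [-73.489  -4.434  64.   ]
fing [535.436 134.21  150.   ] [-127.047  188.608  150.   ]
```

Call:
step_arm --motion '[{"slide": [15,15,20],"dr": [0,0,0],"jaw": 0},{"slide": [31,32,40],"dr": [0,0,0],"jaw": 0},{"slide": [31,32,70],"dr": [0,0,0],"jaw": 0},{"slide": [31,32,87],"dr": [0,0,0],"jaw": 0},{"slide": [31,38,87],"dr": [0,0,0],"jaw": 0},{"slide": [31,46,87],"dr": [0,0,0],"jaw": 0},{"slide": [31,53,87],"dr": [0,0,0],"jaw": 0},{"slide": [31,60,87],"dr": [0,0,0],"jaw": 0}]'

```text
clock: 2.15
position: [538.8, 71.2, 71.1]
ee_rot: [0.983, -0.181, 0.001, -0.0]
contact_force: [-0.2, 0.3, -0.8]
gripper_width: -0.2
grasp_force: 0.0
```

```bash
python3 -c "
from h import *
go((-100,60,70))"
```

```text
t 2.15 clamp [-101.497  130.959   71.083] F [-0.258  0.219 -0.783] w -0.15143940532292977 dr [-0.007 -0.007 -0.005]
slide [ 1.541 70.959  1.015] world [514.983   4.39   70.   ]
```

Call:
step_arm --motion '[{"slide": [1,6,0]},{"slide": [1,12,0]},{"slide": [1,18,0]},{"slide": [1,24,0]},{"slide": [1,30,0]},{"slide": [1,36,0]},{"slide": [1,42,0]},{"slide": [1,48,0]}]'

```text
$.motion[0]: bad value
```

```bash
python3 -c "
from h import *
go((-100,60,70))"
```

```text
t 2.15 clamp [-101.497  130.959   71.083] F [-0.258  0.219 -0.783] w -0.15143940532292977 dr [-0.007 -0.007 -0.005]
slide [ 1.541 70.959  1.015] world [514.983   4.39   70.   ]
```

Call:
step_arm --motion '[{"slide": [1,6,0],"dr": [0,0,0],"jaw": 0},{"slide": [1,12,0],"dr": [0,0,0],"jaw": 0},{"slide": [1,18,0],"dr": [0,0,0],"jaw": 0},{"slide": [1,24,0],"dr": [0,0,0],"jaw": 0},{"slide": [1,30,0],"dr": [0,0,0],"jaw": 0},{"slide": [1,36,0],"dr": [0,0,0],"jaw": 0},{"slide": [1,42,0],"dr": [0,0,0],"jaw": 0},{"slide": [1,48,0],"dr": [0,0,0],"jaw": 0}]'

```text
clock: 3.15
position: [522.6, 26.1, 70.4]
ee_rot: [0.983, -0.181, 0.0, -0.0]
contact_force: [0.8, 2.3, 2.1]
gripper_width: 0.1
grasp_force: 1.5
```

```bash
python3 -c "
from h import *
go((-100,60,70))"
```

```text
t 3.15 clamp [-100.603   82.962   70.386] F [-0.051  2.478  2.063] w 0.08344740511280954 dr [-0.001 -0.002 -0.004]
slide [ 0.614 22.962  0.383] world [514.983   4.39   70.   ]
```

Call:
step_arm --motion '[{"slide": [1,2,0],"dr": [0,0,0],"jaw": 0},{"slide": [1,4,0],"dr": [0,0,0],"jaw": 0},{"slide": [1,6,0],"dr": [0,0,0],"jaw": 0},{"slide": [1,8,0],"dr": [0,0,0],"jaw": 0},{"slide": [1,10,0],"dr": [0,0,0],"jaw": 0},{"slide": [1,12,0],"dr": [0,0,0],"jaw": 0},{"slide": [1,14,0],"dr": [0,0,0],"jaw": 0},{"slide": [1,16,0],"dr": [0,0,0],"jaw": 0}]'

```text
clock: 4.15
position: [517.2, 11.2, 70.0]
ee_rot: [0.983, -0.181, -0.001, 0.0]
contact_force: [-1.6, 5.3, 1.0]
gripper_width: -0.1
grasp_force: 2.1
```

```bash
python3 -c "
from h import *
go((-100,60,70))"
```

```text
t 4.15 clamp [-100.341   67.206   70.026] F [-3.426  4.42   0.979] w -0.053645220271437526 dr [ 0.003  0.008 -0.003]
slide [0.344 7.206 0.029] world [514.983   4.39   70.   ]
```

Now in gentle steps, watching for the force rise.

Call:
step_arm --motion '[{"slide": [0,1,0],"dr": [0,0,0],"jaw": 0},{"slide": [0,2,0],"dr": [0,0,0],"jaw": 0},{"slide": [0,3,0],"dr": [0,0,0],"jaw": 0},{"slide": [0,4,0],"dr": [0,0,0],"jaw": 0},{"slide": [0,5,0],"dr": [0,0,0],"jaw": 0},{"slide": [0,6,0],"dr": [0,0,0],"jaw": 0},{"slide": [0,7,0],"dr": [0,0,0],"jaw": 0},{"slide": [0,8,0],"dr": [0,0,0],"jaw": 0}]'

```text
clock: 5.15
position: [514.5, 4.5, 70.0]
ee_rot: [0.983, -0.181, -0.001, -0.0]
contact_force: [-2.0, 7.7, 2.3]
gripper_width: 0.1
grasp_force: 3.6
```

```bash
python3 -c "
from h import *
go((-100,60,70))"
```

```text
t 5.15 clamp [-100.534   59.922   69.987] F [-4.643  6.48   2.285] w 0.06233300068215118 dr [-0.005  0.008 -0.004]
slide [ 0.534 -0.078 -0.014] world [514.983   4.39   70.   ]
```

Call:
step_arm --motion '[{"slide": [0,1,0],"dr": [0,0,0],"jaw": 0},{"slide": [0,2,0],"dr": [0,0,0],"jaw": 0},{"slide": [0,3,0],"dr": [0,0,0],"jaw": 0},{"slide": [0,4,0],"dr": [0,0,0],"jaw": 0},{"slide": [0,5,0],"dr": [0,0,0],"jaw": 0},{"slide": [0,6,0],"dr": [0,0,0],"jaw": 0},{"slide": [0,6,0],"dr": [0,0,0],"jaw": 0},{"slide": [0,6,0],"dr": [0,0,0],"jaw": 0}]'

```text
clock: 6.15
position: [513.2, 1.3, 70.1]
ee_rot: [0.983, -0.181, 0.0, -0.002]
contact_force: [-3.2, 17.5, 0.8]
gripper_width: 0.0
grasp_force: 8.1
```

```bash
python3 -c "
from h import *
go((-100,60,70))
cv2.imwrite('pics/t2.png',cv2.resize(optics.get_image('top')[120:250,195:365],None,fx=4.6,fy=4.6,interpolation=cv2.INTER_CUBIC))"
```

```text
t 6.15 clamp [-100.581   56.44    70.095] F [-9.186 15.256  0.844] w 0.041474092967316856 dr [-0.033 -0.001 -0.005]
slide [ 0.578 -3.56   0.111] world [514.983   4.39   70.   ]
```

View pics/t2.png

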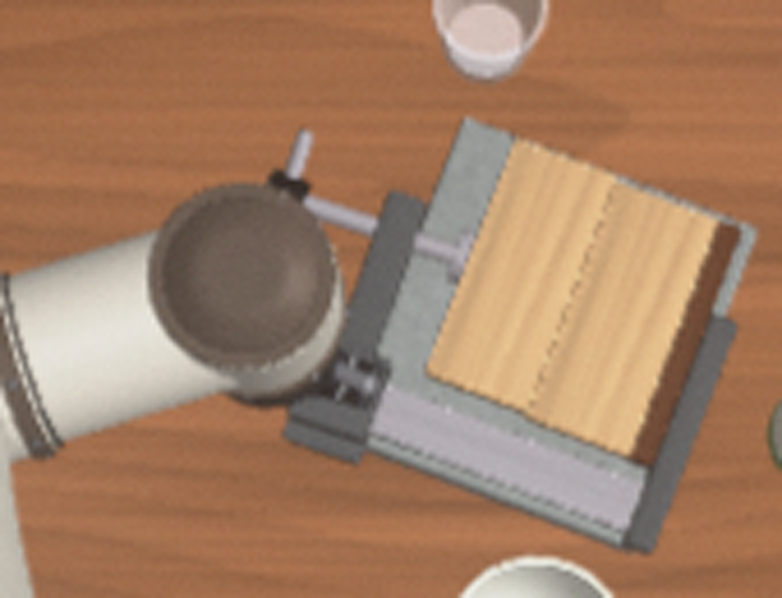

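Both halves are now closed up against the batten, the seam is shut at (565,300) and the pad is on the near board at (462,262). I'll push a little more firmly to make sure it binds.

Call:
step_arm --motion '[{"slide": [0,1,0],"dr": [0,0,0],"jaw": 0},{"slide": [0,2,0],"dr": [0,0,0],"jaw": 0},{"slide": [0,2,0],"dr": [0,0,0],"jaw": 0},{"slide": [0,3,0],"dr": [0,0,0],"jaw": 0},{"slide": [0,3,0],"dr": [0,0,0],"jaw": 0},{"slide": [0,3,0],"dr": [0,0,0],"jaw": 0},{"slide": [0,3,0],"dr": [0,0,0],"jaw": 0},{"slide": [0,3,0],"dr": [0,0,0],"jaw": 0}]'

```text
clock: 7.2
position: [512.9, 0.6, 70.2]
ee_rot: [0.983, -0.181, 0.001, -0.004]
contact_force: [-5.2, 27.9, 1.8]
gripper_width: -0.1
grasp_force: 12.4
```

```bash
python3 -c "
from h import *
go((-100,60,70))"
```

```text
t 7.2 clamp [-100.576   55.758   70.17 ] F [-14.754  24.198   1.817] w -0.06811500220355343 dr [-0.059 -0.01  -0.005]
slide [ 0.573 -4.241  0.205] world [514.983   4.39   70.   ]
```

Call:
step_arm --motion '[{"slide": [0,-10,0],"dr": [0,0,0],"jaw": 0},{"slide": [0,-25,0],"dr": [0,0,0],"jaw": 0},{"slide": [0,-30,-25],"dr": [0,0,0],"jaw": 0},{"slide": [0,-40,-55],"dr": [0,0,0],"jaw": 0},{"slide": [30,-44,-55],"dr": [0,0,0],"jaw": 0},{"slide": [60,-44,-55],"dr": [0,0,0],"jaw": 0},{"slide": [90,-44,-55],"dr": [0,0,0],"jaw": 0},{"slide": [110,-44,-55],"dr": [0,0,0],"jaw": 0}]'

```text
clock: 8.2
position: [631.1, -3.9, 124.5]
ee_rot: [0.983, -0.182, -0.001, 0.001]
contact_force: [0.3, -0.9, -0.5]
gripper_width: -0.3
grasp_force: 0.0
```

```bash
python3 - <<'E'
from h import *
go((35,95,130))
s=arm.read_state();im=optics.get_image("wrist")
np.savez("w2.npz",p=s["position"],q=s["ee_rot"])
cv2.imwrite("pics/w2.png",cv2.resize(im,(800,600),interpolation=cv2.INTER_CUBIC))
E
```

```text
t 8.2 clamp [ 11.496  93.522 124.539] F [ 0.638 -0.748 -0.522] w -0.2714951027799492 dr [ 0.011  0.006 -0.011]
slide [23.497 -1.505 -5.483] world [653.606 -10.902 130.   ]
```

View pics/w2.png

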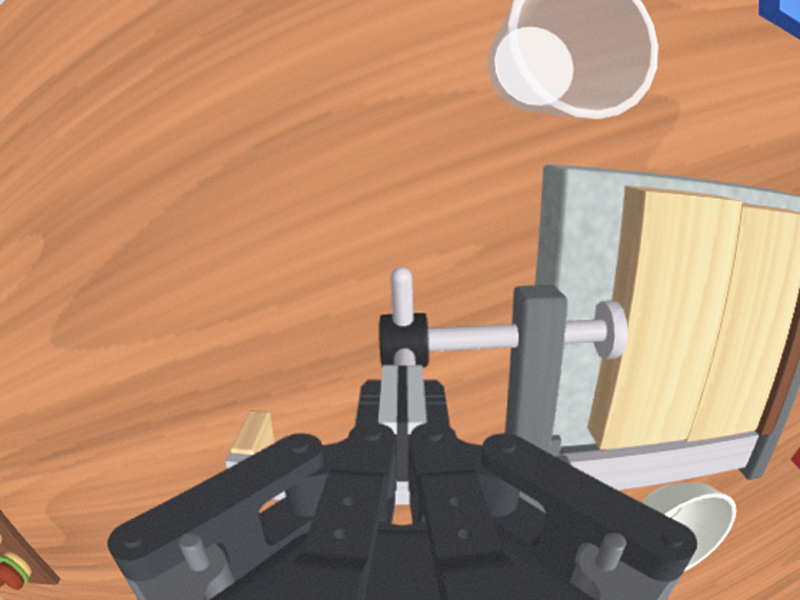

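The fingertip is over the hub at (405,345). The spindle runs square to the pad at (612,328), the boards are closed up, and the cup at (580,55) is well clear. Next I'll start turning: finger to the +x side of the top spoke, then push to −x.

Call:
step_arm --motion '[{"slide": [26,-1,0],"dr": [0,0,0],"jaw": 0},{"slide": [26,-1,30],"dr": [0,0,0],"jaw": 0},{"slide": [24,-1,49],"dr": [0,0,0],"jaw": 0},{"slide": [12,-1,49],"dr": [0,0,0],"jaw": 0},{"slide": [2,-1,49],"dr": [0,0,0],"jaw": 0},{"slide": [-8,-1,49],"dr": [0,0,0],"jaw": 0},{"slide": [-18,-1,50],"dr": [0,0,0],"jaw": 0},{"slide": [-24,-1,52],"dr": [0,0,0],"jaw": 0}]'

```text
clock: 9.25
position: [610.5, 7.1, 75.5]
ee_rot: [0.984, -0.18, 0.004, -0.001]
contact_force: [4.8, -1.9, 0.3]
gripper_width: -0.3
grasp_force: 2.2
```

```bash
python3 -c "
from h import *
go((-22,95,70))"
```

```text
t 9.25 clamp [-11.71   96.506  75.452] F [ 5.131 -0.073  0.305] w -0.2617588046056982 dr [-0.023 -0.05   0.006]
slide [-10.328   1.515   5.376] world [600.331   9.366  70.   ]
```

Call:
step_arm --motion '[{"slide": [-6,0,1],"dr": [0,0,0],"jaw": 0},{"slide": [-11,0,3],"dr": [0,0,0],"jaw": 0},{"slide": [-9,0,-33],"dr": [0,0,0],"jaw": 0},{"slide": [45,0,-36],"dr": [0,0,0],"jaw": 0},{"slide": [52,0,-3],"dr": [0,0,0],"jaw": 0},{"slide": [34,0,-1],"dr": [0,0,0],"jaw": 0},{"slide": [16,0,-1],"dr": [0,0,0],"jaw": 0},{"slide": [0,0,0],"dr": [0,0,0],"jaw": 0}]'

```text
clock: 10.25
position: [610.1, 6.4, 74.4]
ee_rot: [0.984, -0.181, 0.003, -0.0]
contact_force: [7.6, -2.2, -0.3]
gripper_width: -0.1
grasp_force: 3.0
```

```bash
python3 -c "
from h import *
go((-22,95,70))"
```

```text
t 10.25 clamp [-11.835  95.675  74.401] F [ 7.881  0.641 -0.328] w -0.05492251926063037 dr [-0.014 -0.042  0.001]
slide [-10.191   0.683   4.34 ] world [600.331   9.366  70.   ]
```

Call:
step_arm --motion '[{"slide": [-6,0,1],"dr": [0,0,0],"jaw": 0},{"slide": [-11,0,3],"dr": [0,0,0],"jaw": 0},{"slide": [-9,1,-33],"dr": [0,0,0],"jaw": 0},{"slide": [45,2,-36],"dr": [0,0,0],"jaw": 0},{"slide": [52,2,-3],"dr": [0,0,0],"jaw": 0},{"slide": [34,2,-1],"dr": [0,0,0],"jaw": 0},{"slide": [16,2,-1],"dr": [0,0,0],"jaw": 0},{"slide": [0,2,0],"dr": [0,0,0],"jaw": 0}]'

```text
clock: 11.25
position: [609.9, 4.2, 74.9]
ee_rot: [0.984, -0.181, 0.004, -0.0]
contact_force: [8.1, -4.3, -0.2]
gripper_width: -0.3
grasp_force: 3.7
```

```bash
python3 -c "
from h import *
go((-22,95,70))"
```

```text
t 11.25 clamp [-11.208  93.578  74.914] F [ 9.129 -1.161 -0.238] w -0.32838667835411106 dr [-0.015 -0.051  0.002]
slide [-10.826  -1.415   4.841] world [600.331   9.366  70.   ]
```

Call:
step_arm --motion '[{"slide": [-6,0,1],"dr": [0,0,0],"jaw": 0},{"slide": [-11,0,3],"dr": [0,0,0],"jaw": 0},{"slide": [-9,1,-33],"dr": [0,0,0],"jaw": 0},{"slide": [45,2,-36],"dr": [0,0,0],"jaw": 0},{"slide": [52,2,-3],"dr": [0,0,0],"jaw": 0},{"slide": [34,2,-1],"dr": [0,0,0],"jaw": 0},{"slide": [16,2,-1],"dr": [0,0,0],"jaw": 0},{"slide": [0,2,0],"dr": [0,0,0],"jaw": 0}]'

```text
clock: 12.25
position: [609.7, 1.9, 75.4]
ee_rot: [0.984, -0.18, 0.004, -0.0]
contact_force: [9.0, -6.1, -0.1]
gripper_width: 0.0
grasp_force: 4.6
```

```bash
python3 - <<'E'
from h import *
go((-22,95,70))
cv2.imwrite("pics/w3.png",cv2.resize(optics.get_image("wrist"),(800,600),interpolation=cv2.INTER_CUBIC))
E
```

```text
t 12.25 clamp [-10.562  91.336  75.373] F [10.607 -2.469 -0.138] w 0.039009407143476456 dr [-0.013 -0.059  0.004]
slide [-11.48   -3.661   5.285] world [600.331   9.366  70.   ]
```

View pics/w3.png

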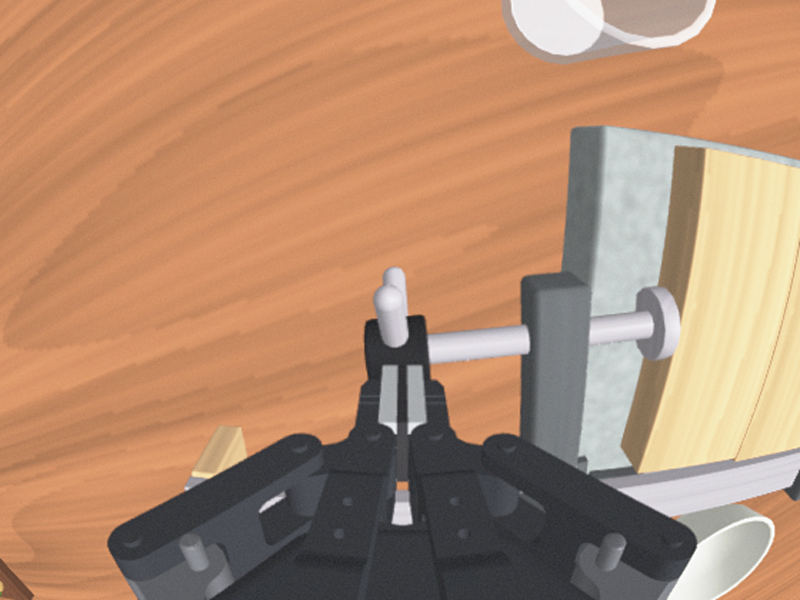

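The handle is turning, with spokes seen mid-quarter at (390,300), and the arm and spindle show the jaw's tilt. Force is growing, so I'll continue.

Call:
step_arm --motion '[{"slide": [-6,-1,1],"dr": [0,0,0],"jaw": 0},{"slide": [-12,-1,3],"dr": [0,0,0],"jaw": 0},{"slide": [-9,-1,-33],"dr": [0,0,0],"jaw": 0},{"slide": [45,-1,-36],"dr": [0,0,0],"jaw": 0},{"slide": [52,-1,-3],"dr": [0,0,0],"jaw": 0},{"slide": [34,-1,-1],"dr": [0,0,0],"jaw": 0},{"slide": [16,-1,-1],"dr": [0,0,0],"jaw": 0},{"slide": [0,-1,0],"dr": [0,0,0],"jaw": 0}]'

```text
clock: 13.3
position: [610.8, 2.5, 75.9]
ee_rot: [0.984, -0.18, 0.005, -0.0]
contact_force: [11.9, -7.3, -1.5]
gripper_width: 0.0
grasp_force: 5.5
```

```bash
python3 -c "
from h import *
go((-22,93,70))"
```

```text
t 13.3 clamp [-9.768 92.271 75.857] F [13.688 -2.553 -1.529] w 0.026404665919378054 dr [-0.013 -0.07   0.007]
slide [-12.288  -0.73    5.738] world [599.62    7.497  70.   ]
```

Call:
step_arm --motion '[{"slide": [-6,-1,1],"dr": [0,0,0],"jaw": 0},{"slide": [-13,-1,3],"dr": [0,0,0],"jaw": 0},{"slide": [-10,-1,-33],"dr": [0,0,0],"jaw": 0},{"slide": [45,-1,-36],"dr": [0,0,0],"jaw": 0},{"slide": [52,-1,-3],"dr": [0,0,0],"jaw": 0},{"slide": [34,-1,-1],"dr": [0,0,0],"jaw": 0},{"slide": [16,-1,-1],"dr": [0,0,0],"jaw": 0},{"slide": [0,-1,0],"dr": [0,0,0],"jaw": 0}]'

```text
clock: 14.3
position: [611.2, 4.3, 74.4]
ee_rot: [0.984, -0.18, 0.005, -0.001]
contact_force: [12.9, -6.6, -0.7]
gripper_width: -0.4
grasp_force: 5.4
```

```bash
python3 -c "
from h import *
go((-22,93,70))"
```

```text
t 14.3 clamp [-10.038  94.137  74.418] F [14.379 -1.55  -0.719] w -0.35176096629181774 dr [-0.021 -0.069  0.008]
slide [-12.005   1.136   4.3  ] world [599.62    7.497  70.   ]
```

The spoke now resists over 14 N. I'll finish this push, then lift clear and check.

Call:
step_arm --motion '[{"slide": [-6,-1,1],"dr": [0,0,0],"jaw": 0},{"slide": [-13,-1,3],"dr": [0,0,0],"jaw": 0},{"slide": [-9,-1,0],"dr": [0,0,0],"jaw": 0},{"slide": [-4,-1,-33],"dr": [0,0,0],"jaw": 0},{"slide": [-4,-1,-80],"dr": [0,0,0],"jaw": 0},{"slide": [-40,-20,-120],"dr": [0,0,0],"jaw": 0},{"slide": [-80,-50,-150],"dr": [0,0,0],"jaw": 0},{"slide": [-120,-80,-160],"dr": [0,0,0],"jaw": 0}]'

```text
clock: 15.3
position: [521.8, 123.1, 234.7]
ee_rot: [0.983, -0.182, -0.001, -0.0]
contact_force: [1.6, 0.2, 0.6]
gripper_width: 0.1
grasp_force: 0.0
```

```bash
python3 - <<'E'
from h import *
st()
cv2.imwrite("pics/w4.png",cv2.resize(optics.get_image("wrist"),(800,600),interpolation=cv2.INTER_CUBIC))
E
```

```text
t 15.3 clamp [-135.808  173.351  234.733] F [1.468 0.725 0.639] w 0.052805331735848025 dr [-0.002  0.008 -0.011]
```

View pics/w4.png

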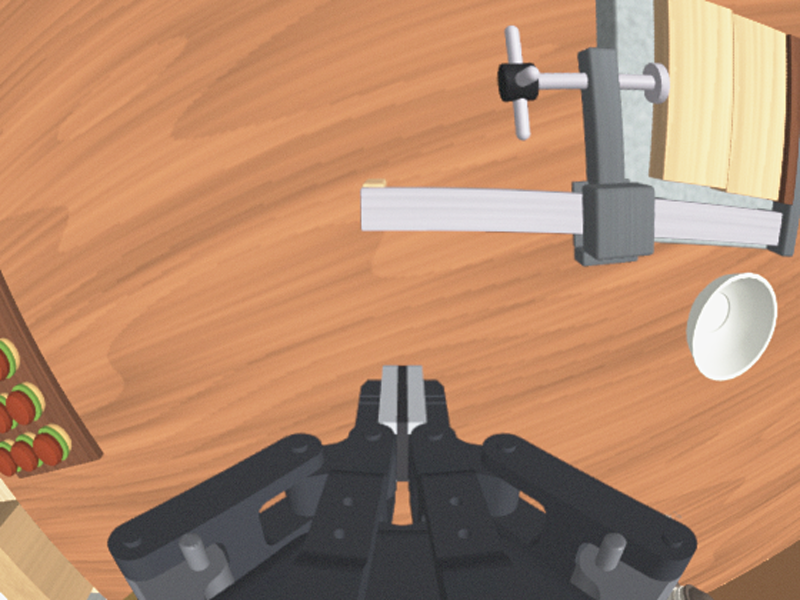

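The fingers are clear, the jaw is visibly tilted at (610,130), the boards are closed at (730,100) and the bowl is untouched. For margin I'll push one more quarter turn on the upright spoke.

Call:
step_arm --motion '[{"slide": [45,20,20],"dr": [0,0,0],"jaw": 0},{"slide": [95,45,40],"dr": [0,0,0],"jaw": 0},{"slide": [140,65,80],"dr": [0,0,0],"jaw": 0},{"slide": [178,79,125],"dr": [0,0,0],"jaw": 0},{"slide": [178,79,158],"dr": [0,0,0],"jaw": 0},{"slide": [160,79,160],"dr": [0,0,0],"jaw": 0},{"slide": [142,79,160],"dr": [0,0,0],"jaw": 0},{"slide": [130,79,160],"dr": [0,0,0],"jaw": 0}]'

```text
clock: 16.35
position: [618.8, 0.5, 73.4]
ee_rot: [0.984, -0.181, 0.002, 0.001]
contact_force: [11.3, -7.9, -3.8]
gripper_width: 0.0
grasp_force: 5.5
```

```bash
python3 -c "
from h import *
go((-22,94,70))"
```

```text
t 16.35 clamp [-1.642 93.299 73.39 ] F [13.373 -3.315 -3.79 ] w 0.0046214832721169045 dr [ 0.004 -0.034  0.003]
slide [-20.374  -0.711   3.292] world [599.976   8.432  70.   ]
```

Call:
step_arm --motion '[{"slide": [-6,0,0],"dr": [0,0,0],"jaw": 0},{"slide": [-12,0,1],"dr": [0,0,0],"jaw": 0},{"slide": [-17,0,2],"dr": [0,0,0],"jaw": 0},{"slide": [-21,0,3],"dr": [0,0,0],"jaw": 0},{"slide": [-24,0,4],"dr": [0,0,0],"jaw": 0},{"slide": [-24,0,4],"dr": [0,0,0],"jaw": 0},{"slide": [-24,0,4],"dr": [0,0,0],"jaw": 0},{"slide": [-24,0,4],"dr": [0,0,0],"jaw": 0}]'

```text
clock: 17.35
position: [599.4, 11.3, 71.9]
ee_rot: [0.984, -0.18, 0.005, -0.001]
contact_force: [7.3, -1.2, 3.1]
gripper_width: -0.2
grasp_force: 3.9
```

```bash
python3 -c "
from h import *
go((-22,94,70))"
```

```text
t 17.35 clamp [-23.565  96.471  71.949] F [7.202 1.488 3.115] w -0.15903029200170976 dr [-0.035 -0.07   0.01 ]
slide [1.542 2.482 1.952] world [599.976   8.432  70.   ]
```

Call:
step_arm --motion '[{"slide": [0,0,0],"dr": [0,0,0],"jaw": 0},{"slide": [2,0,-36],"dr": [0,0,0],"jaw": 0},{"slide": [56,0,-38],"dr": [0,0,0],"jaw": 0},{"slide": [64,0,-5],"dr": [0,0,0],"jaw": 0},{"slide": [48,0,-4],"dr": [0,0,0],"jaw": 0},{"slide": [34,0,-4],"dr": [0,0,0],"jaw": 0},{"slide": [22,0,-4],"dr": [0,0,0],"jaw": 0},{"slide": [11,0,-3],"dr": [0,0,0],"jaw": 0}]'

```text
clock: 18.35
position: [610.4, 6.9, 75.1]
ee_rot: [0.984, -0.18, 0.007, -0.001]
contact_force: [12.0, -4.7, 0.1]
gripper_width: -0.2
grasp_force: 5.0
```

```bash
python3 -c "
from h import *
go((-22,94,70))"
```

```text
t 18.35 clamp [-11.749  96.311  75.102] F [12.828 -0.101  0.075] w -0.18224135287726587 dr [-0.039 -0.096  0.015]
slide [-10.323   2.317   4.953] world [599.976   8.432  70.   ]
```

The resistance has levelled off at 13–14 N, which is the stated sign of tight. I'll finish this stroke, clear the arm and do a final check.

Call:
step_arm --motion '[{"slide": [-6,0,1],"dr": [0,0,0],"jaw": 0},{"slide": [-11,0,3],"dr": [0,0,0],"jaw": 0},{"slide": [-8,0,2],"dr": [0,0,0],"jaw": 0},{"slide": [-4,0,-33],"dr": [0,0,0],"jaw": 0},{"slide": [-4,0,-80],"dr": [0,0,0],"jaw": 0},{"slide": [-40,-30,-120],"dr": [0,0,0],"jaw": 0},{"slide": [-80,-80,-150],"dr": [0,0,0],"jaw": 0},{"slide": [-120,-130,-160],"dr": [0,0,0],"jaw": 0}]'

```text
clock: 19.35
position: [540.8, 162.6, 232.9]
ee_rot: [0.983, -0.181, 0.001, -0.001]
contact_force: [1.5, 0.8, -0.4]
gripper_width: -0.0
grasp_force: 0.0
```

Call:
step_arm --motion '[{"slide": [-20,-40,0],"dr": [0,0,0],"jaw": 0},{"slide": [-40,-80,0],"dr": [0,0,0],"jaw": 0},{"slide": [-60,-120,0],"dr": [0,0,0],"jaw": 0},{"slide": [-60,-120,0],"dr": [0,0,0],"jaw": 0},{"slide": [-60,-120,0],"dr": [0,0,0],"jaw": 0},{"slide": [-60,-120,0],"dr": [0,0,0],"jaw": 0},{"slide": [-60,-120,0],"dr": [0,0,0],"jaw": 0},{"slide": [-60,-120,0],"dr": [0,0,0],"jaw": 0}]'

```text
clock: 20.35
position: [529.0, 294.3, 230.6]
ee_rot: [0.983, -0.181, -0.0, -0.0]
contact_force: [0.5, -0.2, -0.4]
gripper_width: 0.2
grasp_force: 0.0
```

```bash
python3 -c "
from h import *
st()
cv2.imwrite('pics/t5.png',cv2.resize(optics.get_image('top')[120:250,195:365],None,fx=4.6,fy=4.6,interpolation=cv2.INTER_CUBIC))"
```

```text
t 20.35 clamp [-189.975  335.922  230.571] F [ 0.485 -0.007 -0.396] w 0.16152708610138042 dr [-0.     0.    -0.011]
```

View pics/t5.png

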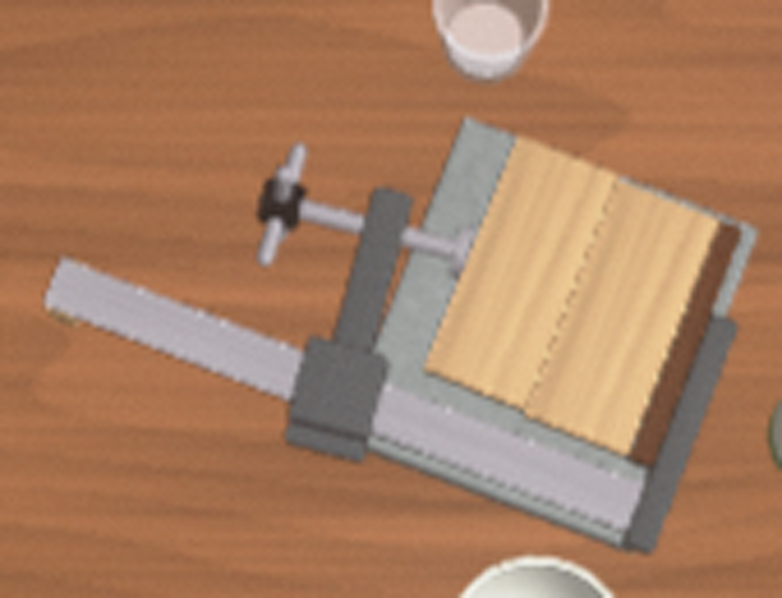

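The boards are flat, straight and closed on the batten. The spindle slopes about 14.4° against about 21° for the bar, a tilt of roughly 0.11 rad, inside the "screwed tight" range of 0.08–0.13. The bystanders in this crop, the cup and the edges of the bowl and bottle, are where they stood at the start. I'll hand it in.

```bash
python3 -c "
from bench import arm
print(arm.job_done())"
```

```text
the job is handed in; nothing more can be done
None
```

I slid the jaw up until it bound, then turned the handle about 1.6 turns until a spoke resisted about 14 N with the jaw tilted about 0.11 rad; I let go and handed in at about 20 s with the bottle, cup and bowl untouched, but got no verdict back and could not read the squeeze force directly.

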